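# Set the spark-arrester gap on the bench grinder and lock it

## Task

The brass spark arrester over the grey stone of the bench grinder has been left too far out. Turn its black click ring clockwise until the arrester meets the stone, back the ring off two clicks, and then lock the setting by pressing the red-balled clamp lever down to its stop. Leave the ring on that click and the other things on the bench where they are.

Things in the scene. Friction and masses are not known exactly. Their poses are not given: they have to be found in the camera images.
- grinder: Green bench grinder fixed on the bench, 290 mm wide over both wheel guards, 220 mm high. Origin: centre of the foot's underside. x: level, to the back of the machine (tool rests and switch on the -x side); y: level, along the axle, to the left seen from the front; z up. Axle 130 mm up. The grey stone to be set is at y = -120 mm; the white wheel at y = +120 mm is no part of the job.
- carrier: Dark bracket on the right guard that carries the arrester, ring and lever; fixed to the grinder. Origin: centre of the grey stone. Its z is the ring's axis, pointing outward (up and to the front, 30 degrees from vertical: (-0.5, 0, 0.866) in the grinder's axes); y is the axle. On it, from the origin: stone rim 75 mm, bracket to 138 mm, bare sleeve 34 mm wide to 148 mm, ring 150 to 176 mm.
- ring_grip (a point): Centre of the black click ring, on its axis at mid height (163 mm along the carrier's z). The ring is a cylinder 52 mm in diameter, 26 mm high, with ribbed rim and a white mark; it turns and keeps its height. A 14 mm spindle stands 7 to 21 mm out of its outer face. At the ring's height nothing else stands within 75 mm of the axis; the lever's ball is 94 mm off, on the -y side.
- ring (a joint): Ring angle, rad. 0: arrester just meets the stone. Grows as it turns counter-clockwise, seen from outside looking down its axis, which draws the arrester off; clockwise brings it nearer. A sprung ball gives 12 clicks a turn (0.524 rad each, one at 0), needs about 0.1 N m, and pulls the ring into the nearest click when let go. Starts 4 to 6 clicks out. It stops hard within 0.06 rad past 0.
- arrester (a joint): Gap between the arrester's edge and the stone, m: 0 when they touch; it follows the ring, 18 mm a turn (1.5 mm a click).
- arrester_edge (a point): Middle of the lower edge of the brass spark arrester (plate 34 mm wide, 7 mm thick), which moves straight along the ring's axis to and from the rim of the grey stone.
- stone: Grey grinding stone, 150 mm in diameter, 25 mm thick, on the axle; origin at its centre. It turns by hand.
- lever_ball (a point): Centre of the red ball, 25 mm in diameter, on the end of the clamp lever at the outer (-y) side of the carrier. It swings in an upright plane round a level axis parallel to the grinder's y, at radius 75 mm; that pivot is at x = -56, z = 227 mm in the grinder's axes, the ball at y = -214 mm.
- lever (a joint): Angle of the clamp lever, rad. 0: open, pointing to the front and 50 degrees up. Grows as the ball is pressed down over the front; 1.2 is its stop (locked, pointing to the front and 19 degrees down). Starts between 0 and 0.25, stays where it is left, takes about 3 N at the ball to move.
- chisel: Wood-handled bench chisel, 285 mm long, lying on the bench in front of the grinder; origin under its middle.
- tape_measure: Yellow tape measure, 38 x 87 x 73 mm, standing on the bench; origin under its middle.
- mug: Green mug, 96 mm high, 86 mm in diameter with a handle, standing on the bench to the right of the grinder; origin under its middle.

How it is judged:
On the way, in this order (a step that is already met when the one before it is completed fails the run):
1. the arrester has been brought against the stone (contact force between arrester and stone above 0.3 N and value of joint lever below 0.8 rad), for 0.05 s.
2. the ring stands two clicks back from the touch, lever still open (value of joint ring between 0.82 and 1.28 rad and value of joint lever below 0.8 rad), for 0.3 s.
3. the clamp lever is pressed down to its stop (value of joint lever above 1.05 rad), for 0.1 s.
At the end, for the whole second after the job is handed in: The ring rests on the second click out from the touch (1.05 rad, within 0.23 rad: a gap of about 3 mm), and the clamp lever is down within 0.15 rad of its stop (value of joint ring between 0.82 and 1.28 rad and value of joint lever above 1.05 rad and velocity of joint ring between -0.05 and 0.05 rad/s).
It fails at once if the chisel is pushed more than 30 mm from its place (distance of chisel from where it was at the start of the episode above 0.03 m).
It fails at once if the tape measure is pushed more than 30 mm from its place (distance of tape_measure from where it was at the start of the episode above 0.03 m).
It fails at once if the mug is pushed more than 30 mm from its place (distance of mug from where it was at the start of the episode above 0.03 m).
It also fails if it takes over 64 s, if anything falls off the work surface, if the arm or the gripper's body presses on something with over 40 N, if the wrist force passes 120 N, or if a joint passes its speed limit or range.

## Robot

A 7-joint arm with a two-finger parallel gripper is mounted at the origin on the work surface; the furniture and walls round the work are solid. World frame = base frame: x ahead of the robot, y to its left, z up, the work surface at z = 0. Lengths are in m, angles in rad, forces in N, time in s.
With the tool pointing down it reaches from about 0.4 to 0.85 m from the base axis. Payload 4.5 kg.
Tool frame: the origin (TCP) lies on the centre line of the jaws, within the pads' length; the fingertips stand r.tip_extent ahead of it and the grasp point (between the pads) is the TCP (r.tip_extent is the distance from the TCP to the fingertips, in m); z points along the fingers, y is the line along which they close (so a half turn about z gives the same grasp; the last joint's range is limited). The gripper opens to 88 mm and grips with 3 to 60 N. Pads are 18 mm wide; open, the fingers measure 123 mm over their backs; the gripper's body (75 mm by 187 mm) begins 45 mm behind the grasp point.
Start: joints at [1.242, 0.689, -0.195, 1.565, 0.157, 0.902, -0.215], TCP at [0.222, -0.584, 0.258] pointing down, gripper open.
Joint ranges: [-3.01, 3.01], [-0.46, 2.08], [-1.47, 1.51], [0.13, 2.56], [-1, 4.14], [0.04, 2.09], [-2.66, 2.66]. Speed limits (rad/s): [2.57, 2.57, 3.14, 3.14, 3.14, 3.14, 3.14].

## Interface

Orientations are given as a unit quaternion [x, y, z, w].
In Python, from plant import sensors, vision, finish_job, r gives the robot as it stands. The module is installed in compiled form; this text tells all that it offers.
- The arm moves only by the tool step_arm, never from a script. Its argument "steps" is a list of rows, each a list of 2 entries, a list of its own where there are three numbers: the shift along the tool's x, y, z in cm, then the turn, a rotation vector about the tool's x, y, z in degrees. A call has 1 to 12 rows; each row shifts and turns the commanded pose from where the row before left it, along the tool's axes as they then stand; what a row does not reach is not made up. A row lasts 1/8 s, in which the tool goes at most 62.5 mm and 10.7 degrees, less where a joint would pass 70% of its speed; a pose out of reach is approached as far as the arm can. A call with a gripper value outside its range is refused whole. "claw" is the opening, from -1 (shut) to 1 (fully open), set as the call begins (left out, the last holds). The fingers move at their own pace and stop on an object; "grip_force" is the grip in N (left out, the last holds). Time passes only in rows, so rows that do not move let the fingers close. It gives the time, the measured TCP pose, the force, the opening and the grip force at its end, in the units of the state.
- sensors.get_state(): the state, without advancing time (a new reading comes with each control period).
- vision.snapshot(name): name is "scene" or "top" or "wrist"; returns a dict with "img" (384x512x3 uint8, red, green, blue), "fx", "fy", "cx", "cy" (pixels), "position" and "rotation" of the camera in the world. Camera axes: x right, y down, z forward; pixel columns grow to the right and rows downward; lengths in m; the calibration is good to about 2 mm. A picture is of the moment at which its call begins. There is no depth.
- finish_job(): hands the job in; it is judged then, once.
The state is a dict: "clock": time; "q": joint angles; "qd": joint speeds; "joint_torque": joint torques, N m; "tool_pos": TCP position; "eef_rot": TCP orientation; "contact_force": force on the tool from outside, world axes, zero at the start; "moment": the same for the moment, N m; "opening": opening from 0.0 (shut) to 1.0 (fully open); "finger_force": force on a finger pad.
Only numpy, scipy, OpenCV 4.12 (cv2) and the standard library are available. Lean on these libraries where they do the work, as an engineer would, in place of code of your own. Each camera call takes 0.05 s, during which the arm holds its last target. There are 200 camera calls.

## Working session

There is one attempt and no reset: what is moved stays moved. The work goes in short steps, Python scripts to look and compute and a tool call to move; the robot and the scene stay as the last step left them, time stands still between calls to the robot, and variables do not carry over. Pictures are saved under pics/ and viewed, at most 11 in all, crops included, and the job is handed in when it is done.

Besides the shell and the picture viewer there is one more tool, called after ">>>" as name([rows], argument=value, ...), one row to a line, values as JSON. step_arm: Moves the arm, as the interface text tells. Its arguments: {"type":"object","properties":{"steps":{"type":"array"},"claw":{"type":"number"},"grip_force":{"type":"number"}},"required":["steps"]}

```bash
mkdir -p pics; cat > h.py <<'E'
import numpy as np, cv2
from plant import sensors, vision, finish_job, r
from scipy.spatial.transform import Rotation as R
def snap(n,f):
    s=vision.snapshot(n); cv2.imwrite('pics/%s.png'%f,s['img'][:,:,::-1]); np.save('pics/%s.npy'%f,s,allow_pickle=True); return s
def load(f): return np.load('pics/%s.npy'%f,allow_pickle=True).item()
def rm(s):
    q=np.array(s['rotation'],float); return q if q.shape==(3,3) else R.from_quat(q.ravel()).as_matrix()
def ray(s,u,v):
    d=rm(s)@np.array([(u-s['cx'])/s['fx'],(v-s['cy'])/s['fy'],1]); return np.array(s['position']),d/np.linalg.norm(d)
def onz(s,u,v,z):
    p,d=ray(s,u,v); return p+d*(z-p[2])/d[2]
def proj(s,P):
    c=rm(s).T@(np.array(P)-s['position']); return s['fx']*c[0]/c[2]+s['cx'],s['fy']*c[1]/c[2]+s['cy']
def tri(a,b):
    A=0;B=0
    for p,d in(a,b):
        M=np.eye(3)-np.outer(d,d);A=A+M;B=B+M@p
    return np.linalg.solve(A,B)
E
python3 - <<'E'
from h import *
a=snap('scene','s1');b=snap('top','t1')
cv2.imwrite('pics/st1.png',cv2.resize(np.vstack([a['img'],b['img']])[:,:,::-1],None,fx=.78,fy=.78))
for s in(a,b): print(s['fx'],s['position'],np.round(rm(s),3).tolist())
s=sensors.get_state();print(s,r.tip_extent)
E
```

```text
479.809788315916 [-0.14838679  0.40254005  1.02874996] [[-0.536, -0.631, 0.56], [-0.844, 0.389, -0.37], [0.015, -0.671, -0.741]]
490.5888378987822 [3.61118984e-01 1.48072331e-03 1.68501546e+00] [[-0.023, -0.994, 0.105], [-1.0, 0.021, -0.021], [0.019, -0.105, -0.994]]
{'clock': 0.1, 'q': array([ 1.24181038,  0.68986397, -0.19454248,  1.56624262,  0.15729198,
        0.90252772, -0.21506901]), 'qd': array([-0.00087357, -0.00045765, -0.00149171, -0.00355204,  0.00032336,
       -0.00041024, -0.00068335]), 'joint_torque': array([-2.63102353e-03, -5.28495347e+01, -1.27125174e+00, -1.53837222e+01,
       -5.25355933e-02,  2.00246133e-03,  5.37522521e-05]), 'tool_pos': array([ 0.22157879, -0.58382026,  0.25701266]), 'eef_rot': array([ 9.83582201e-01,  1.80458787e-01, -2.01719170e-04, -8.00040645e-04]), 'contact_force': array([-0.62264533, -0.54710563, -0.59382823]), 'moment': array([0.01262805, 0.03548007, 0.00450605]), 'finger_force': 0.0, 'opening': 0.9996130690088079} 0.019
```

View pics/s1.png

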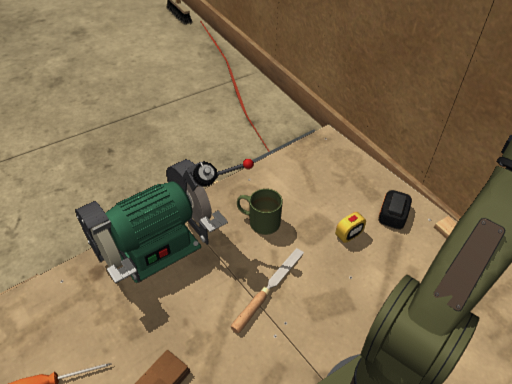

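View pics/t1.png

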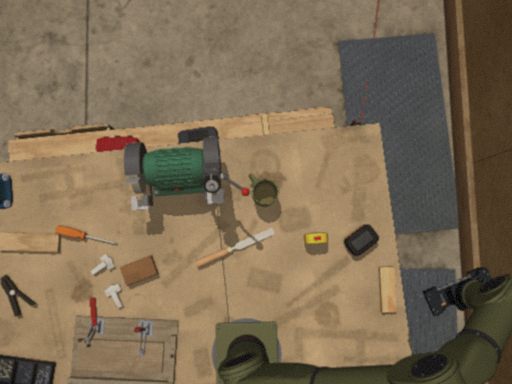

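Grinder at the left-centre in both; ring at scene (205,174) and top (212,185), ball at scene (248,163) and top (246,191). I'll measure these and enlarge.

```bash
python3 - <<'E'
from h import *
a=load('s1');b=load('t1')
out={}
for s,n,win in((a,'s',(225,140,275,185)),(b,'t',(235,180,258,203))):
    hsv=cv2.cvtColor(s['img'],cv2.COLOR_RGB2HSV); m=(((hsv[...,0]<8)|(hsv[...,0]>172))&(hsv[...,1]>170)&(hsv[...,2]>70)).astype(np.uint8)
    x0,y0,x1,y1=win; k=np.zeros_like(m);k[y0:y1,x0:x1]=m[y0:y1,x0:x1]
    ys,xs=np.nonzero(k); out[n]=((xs.min()+xs.max())/2,(ys.min()+ys.max())/2); print(n,len(xs),out[n],xs.min(),xs.max(),ys.min(),ys.max())
print('ball',tri(ray(a,*out['s']),ray(b,*out['t'])))
print('ring',tri(ray(a,205,174),ray(b,212,185)))
A=cv2.resize(a['img'][140:290,70:270],None,fx=3.9,fy=3.9,interpolation=cv2.INTER_CUBIC)[:,:390*2]
B=cv2.resize(b['img'][120:220,120:290],None,fx=3.5,fy=3.5,interpolation=cv2.INTER_CUBIC)
cv2.imwrite('pics/ca.png',A[:,:,::-1]);cv2.imwrite('pics/cb.png',B[:,:,::-1])
E
```

```text
s 84 (np.float64(254.5), np.float64(155.0)) 243 266 142 168
t 38 (np.float64(245.0), np.float64(191.0)) 242 248 188 194
ball [ 0.50834752 -0.01128409  0.30165095]
ring [0.53602308 0.09052099 0.27095136]
```

View pics/ca.png

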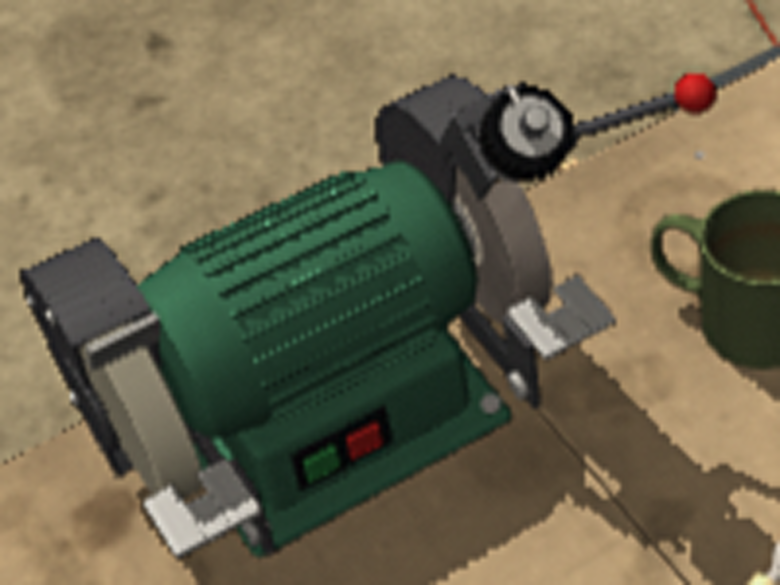

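View pics/cb.png

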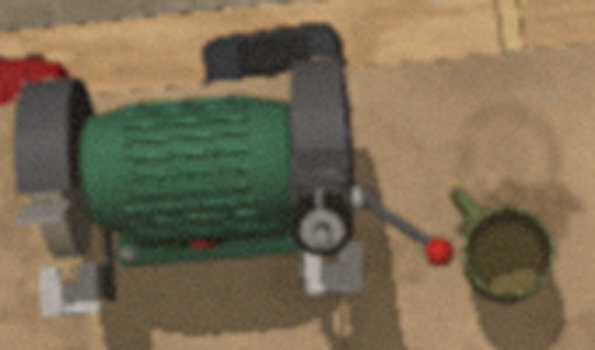

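Enlarged views: ring face centre at scene (206.2,172.0) / top (212,183.4), ball at scene (248.2,163.6) / top (245.1,191.7), foot front bottom edge scene (134,282)–(201,246); mug right of the ball.

```bash
python3 - <<'E'
from h import *
from scipy.optimize import least_squares
a=load('s1');b=load('t1')
print('ball',tri(ray(a,248.2,163.6),ray(b,245.1,191.7)),'ringface',tri(ray(a,206.2,172.0),ray(b,212,183.4)))
e0,e1=onz(a,134.1,281.8,0),onz(a,200.8,245.6,0);d=e0-e1;print('foot',e0,e1,np.linalg.norm(d),'yaw',np.degrees(np.arctan2(-d[0],d[1])))
def pts(v):
    M=R.from_euler('z',v[2]).as_matrix();o=np.array([v[0],v[1],0])
    t=np.radians(50)-v[3]
    return [o+M@p for p in (np.array([-.088,-.12,.2824]),np.array([-.056-.075*np.cos(t),-.214,.227+.075*np.sin(t)]),np.array([-.0965,-.12,.2972]))]
obs=[(206.2,172.0,212,183.4),(248.2,163.6,245.1,191.7),(207.9,170.3,211.7,186)]
def f(v):
    o=[]
    for P,q in zip(pts(v),obs): o+=[*(np.array(proj(a,P))-q[:2]),*(np.array(proj(b,P))-q[2:])]
    return o
s=least_squares(f,[.6,.2,0,.1]);print(s.x,np.degrees(s.x[2]),np.round(s.fun,1));print(pts(s.x))
E
```

```text
ball [ 0.51355464 -0.0061645   0.2725562 ] ringface [0.53911469 0.08829703 0.2736614 ]
foot [0.54324934 0.3059251  0.        ] [0.55402267 0.11450477 0.        ] 0.19172325628121184 yaw 3.221266780880901
[0.61305072 0.21581969 0.07183144 0.21563297] 4.115638247804301 [-0.4 -1.2 -0.3  1.7 -0.3  0.   0.1  0.2 -0.4 -2.1 -0.   1.4]
[array([0.53389002, 0.08981341, 0.2824    ]), array([ 0.51332133, -0.00590964,  0.27280769]), array([0.52541193, 0.08920337, 0.2972    ])]
```

```bash
cat >> h.py <<'E'
G=np.array([0.6131,0.2158,0.0718])  # grinder x,y,yaw
def gw(p,g=None):
    g=G if g is None else g
    return np.array([g[0],g[1],0])+R.from_euler('z',g[2]).apply(p)
def axpt(d,g=None): return gw([-.5*d,-.12,.13+.866*d],g)
def rot(phi=0):  # phi deg about tool z
    M=np.array([[.866,0,.5],[0,-1,0],[.5,0,-.866]]).T
    return R.from_euler('z',G[2])*R.from_matrix(M)*R.from_euler('z',phi,degrees=True)
def st():
    s=sensors.get_state();return np.array(s['tool_pos']),R.from_quat(s['eef_rot']),s
def plan(P,Rt):
    p,q,s=st();w=(q.inv()*Rt).as_rotvec(degrees=True)
    print('t %.2f q'%s['clock'],np.round(s['q'],2),'F',np.round(s['contact_force'],1),'M',np.round(s['moment'],2))
    print('rot deg',np.round(w,1),np.linalg.norm(w).round(1),'| shift cm now-axes',np.round(q.inv().apply(P-p)*100,2),'after-rot axes',np.round(Rt.inv().apply(P-p)*100,2))
E
python3 - <<'E'
from h import *
P=axpt(.293);print(P);plan(P,rot(0))
E
```

```text
[0.47558606 0.08559952 0.383738  ]
t 0.10 q [ 1.24  0.69 -0.19  1.57  0.16  0.9  -0.22] F [-0.6 -0.5 -0.6] M [0.01 0.04 0.  ]
rot deg [-4.5 29.8 16.3] 34.2 | shift cm now-axes [ 47.51 -53.59 -12.59] after-rot axes [ 32.44 -64.95   4.09]
```

>>> step_arm([
  [[0, 0, -5], [0, 0, 0]],
  [[0, 0, -5], [0, 0, 0]],
  [[2, -2.2, -2.6], [0, 0, 0]],
  [[4, -4.5, 0], [0, 0, 0]],
  [[4, -4.5, 0], [0, 0, 0]],
  [[4, -4.5, 0], [0, 0, 0]],
  [[4, -4.5, 0], [0, 0, 0]],
  [[4, -4.5, 0], [0, 0, 0]],
  [[4, -4.5, 0], [0, 0, 0]],
  [[4, -4.5, 0], [0, 0, 0]],
  [[4, -4.5, 0], [0, 0, 0]],
  [[4, -4.5, 0], [0, 0, 0]],
], claw=1)

```text
clock: 1.6
tool_pos: [0.4257, -0.0486, 0.3837]
eef_rot: [0.984, 0.18, -0.0, 0.0]
contact_force: [0.9, -0.9, 0.8]
opening: 0.999
finger_force: 0.0
```

```bash
python3 -c "
from h import *
plan(axpt(.293),rot(0))"
```

```text
t 1.60 q [ 0.31  0.28 -0.4   1.92  0.13  0.97 -1.36] F [ 0.9 -0.9  0.8] M [-0.02 -0.07  0.01]
rot deg [-4.3 29.8 16.3] 34.2 | shift cm now-axes [ 9.420e+00 -1.078e+01 -1.000e-02] after-rot axes [  5.14 -13.02   2.96]
```

>>> step_arm([
  [[0, 0, 0], [-1.1, 7.5, 4.1]],
  [[0, 0, 0], [-1.1, 7.5, 4.1]],
  [[0, 0, 0], [-1.1, 7.5, 4.1]],
  [[0, 0, 0], [-1.0, 7.3, 4.0]],
  [[1.7, -4.3, 1], [0, 0, 0]],
  [[1.7, -4.3, 1], [0, 0, 0]],
  [[1.7, -4.4, 1], [0, 0, 0]],
  [[0, 0, 0], [0, 0, 0]],
])

```text
clock: 2.6
tool_pos: [0.4666, 0.0648, 0.3827]
eef_rot: [0.965, 0.042, 0.257, -0.013]
contact_force: [0.2, -0.5, 0.3]
opening: 1.003
finger_force: 0.0
```

```bash
python3 -c "
from h import *
plan(axpt(.293),rot(0))
snap('wrist','w1')"
```

```text
t 2.60 q [-0.26  0.15 -0.06  2.25  0.48  0.26 -2.23] F [ 0.2 -0.5  0.3] M [-0.04  0.47 -0.01]
rot deg [-0.6  0.2  0.7] 0.9 | shift cm now-axes [ 0.98 -1.99  0.45] after-rot axes [ 0.95 -2.01  0.43]
```

View pics/w1.png

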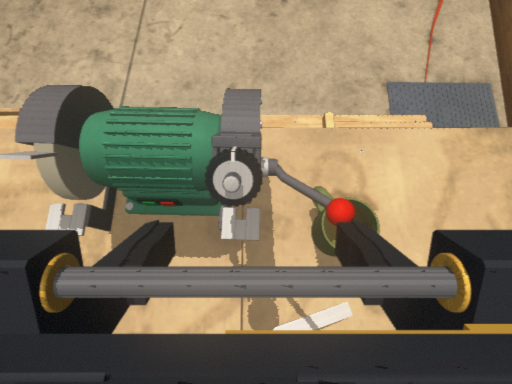

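Wrist view: ring face around (234,178), spindle tip about (232,183), ball (340,210). Refine with masks, and test the q7 direction with a small turn.

>>> step_arm([
  [[0.9, -2.0, 0.4], [0, 0, 0]],
  [[0, 0, 0], [0, 0, -10]],
  [[0, 0, 0], [0, 0, -10]],
  [[0, 0, 0], [0, 0, 0]],
])

```text
clock: 3.15
tool_pos: [0.4738, 0.076, 0.3831]
eef_rot: [0.946, 0.199, 0.253, 0.035]
contact_force: [0.7, 0.3, 0.3]
opening: 1.003
finger_force: 0.0
```

```bash
python3 -c "
from h import *
plan(axpt(.293),rot(0))
w=load('w1');hsv=cv2.cvtColor(w['img'],cv2.COLOR_RGB2HSV)
print(w['position'],w['fx'])
for n,d in(('face',.176),('mid',.163),('tip',.190)): print(n,proj(w,axpt(d)))
m=(((hsv[...,0]<6)|(hsv[...,0]>174))&(hsv[...,1]>170)).astype(np.uint8);m[:,:320]=0
c=max(cv2.findContours(m,0,2)[0],key=cv2.contourArea);print('ball',cv2.minEnclosingCircle(c))
c=w['img'][130:230,180:300];cv2.imwrite('pics/cw.png',cv2.resize(c,None,fx=5,fy=5,interpolation=cv2.INTER_CUBIC)[:,:,::-1])"
```

```text
t 3.15 q [-0.24  0.16 -0.12  2.23  0.57  0.29 -2.02] F [0.7 0.3 0.3] M [-0.03  0.44 -0.02]
rot deg [-0.1  0.4 19.7] 19.7 | shift cm now-axes [ 0.55 -0.81  0.07] after-rot axes [ 0.24 -0.95  0.07]
[0.4601988  0.06363409 0.52551746] 289.73038774467875
face (np.float64(232.88400212847935), np.float64(177.1560881968908))
mid (np.float64(234.0440377724178), np.float64(174.0532489624794))
tip (np.float64(231.49958849809778), np.float64(180.85908900677796))
ball ((340.0384521484375, 211.34616088867188), 14.431852340698242)
```

View pics/cw.png

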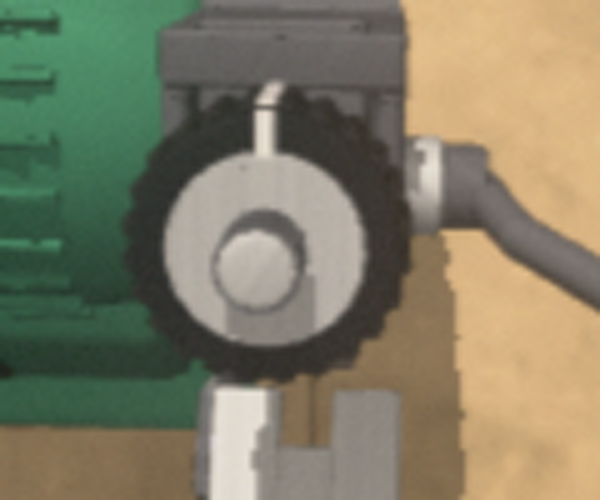

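Ring face disc centre is at wrist (233,179.6), about 2 mm nearer the robot than predicted. +z turning lowers q7, so I wind back a half turn first.

>>> step_arm([
  [[0, 0, 0], [0, 0, -10]],
  [[0, 0, 0], [0, 0, -10]],
  [[0, 0, 0], [0, 0, -10]],
  [[0, 0, 0], [0, 0, -10]],
  [[0, 0, 0], [0, 0, -10]],
  [[0, 0, 0], [0, 0, -10]],
  [[0, 0, 0], [0, 0, -10]],
  [[0, 0, 0], [0, 0, -10]],
  [[0, 0, 0], [0, 0, -10]],
  [[0, 0, 0], [0, 0, -10]],
  [[0, 0, 0], [0, 0, -10]],
  [[0, 0, 0], [0, 0, -10]],
])

```text
clock: 4.65
tool_pos: [0.474, 0.0766, 0.3832]
eef_rot: [0.298, 0.92, 0.096, 0.237]
contact_force: [0.3, 0.6, -0.2]
opening: 0.997
finger_force: 0.0
```

>>> step_arm([
  [[0, 0, 0], [0, 0, -10]],
  [[0, 0, 0], [0, 0, -10]],
  [[0, 0, 0], [0, 0, -10]],
  [[0, 0, 0], [0, 0, -10]],
  [[0, 0, 0], [0, 0, -10]],
  [[0, 0, 0], [0, 0, -10]],
  [[0, 0, 0], [0, 0, 0]],
])

```text
clock: 5.52
tool_pos: [0.4741, 0.0768, 0.3832]
eef_rot: [-0.199, 0.946, -0.034, 0.254]
contact_force: [0.3, -0.5, -0.7]
opening: 0.998
finger_force: 0.0
```

```bash
sed -i 's/^G=.*/G=np.array([0.6113,0.2158,0.0718])/' h.py; python3 -c "
from h import *
plan(axpt(.293),rot(-200))"
```

```text
t 5.53 q [ 0.34  0.23 -0.84  2.21  0.92  0.44  0.76] F [ 0.3 -0.5 -0.7] M [0.03 0.35 0.04]
rot deg [ 0.2 -0.3 -0.4] 0.5 | shift cm now-axes [-0.35  0.81 -0.03] after-rot axes [-0.36  0.81 -0.03]
```

>>> step_arm([
  [[-0.35, 0.8, 1.0], [0, 0, 0]],
  [[0, 0, 2], [0, 0, 0]],
  [[0, 0, 0], [0, 0, 0]],
])

```text
clock: 5.9
tool_pos: [0.4886, 0.0874, 0.3566]
eef_rot: [-0.2, 0.946, -0.034, 0.253]
contact_force: [0.2, 0.0, -0.4]
opening: 1.0
finger_force: 0.0
```

```bash
python3 -c "
from h import *
plan(axpt(.263),rot(-200))
w=snap('wrist','w2');f=proj(w,axpt(.176));print(f,w['position'])
u,v=map(int,f);g=cv2.cvtColor(w['img'],cv2.COLOR_RGB2HSV)
x0,y0=max(u-60,0),max(v-60,0);h=g[y0:v+60,x0:u+60]
m=((h[...,2]<70)).astype(np.uint8);n,l,s,c=cv2.connectedComponentsWithStats(m)
for i in range(1,n):
    if s[i,4]>150: print('dark',s[i]+[x0,y0,0,0,0],c[i]+[x0,y0])
m=((h[...,2]>95)&(h[...,1]<60)).astype(np.uint8);n,l,s,c=cv2.connectedComponentsWithStats(m)
for i in range(1,n):
    if s[i,4]>150: print('grey',s[i]+[x0,y0,0,0,0],c[i]+[x0,y0])
cv2.imwrite('pics/cw2.png',w['img'][:,:,::-1])"
```

```text
t 5.90 q [ 0.22  0.29 -0.75  2.22  1.11  0.43  0.56] F [ 0.2  0.  -0.4] M [0.05 0.36 0.08]
rot deg [ 0.2 -0.4 -0.3] 0.5 | shift cm now-axes [-0.03 -0.09 -0.09] after-rot axes [-0.03 -0.09 -0.09]
(np.float64(253.12094172864332), np.float64(203.0122814045868)) [0.3728801  0.05633926 0.43606929]
dark [226 143  60  79 984] [264.4796748  179.88922764]
grey [235 143  42  27 783] [256.2605364  154.76372925]
grey [193 154  42  31 497] [215.27967807 169.65392354]
grey [ 231  181   47   52 1622] [253.36806412 203.52342787]
grey [216 204  21  24 157] [223.15286624 217.17834395]
```

View pics/cw2.png

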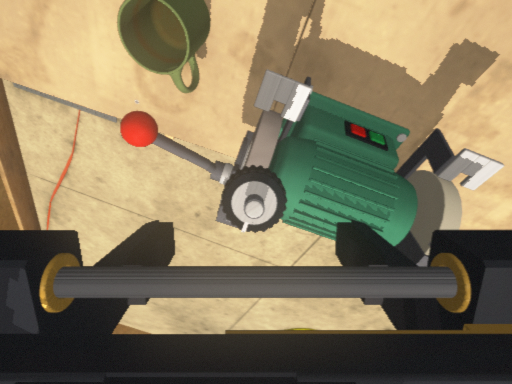

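The wrist view confirms the ring disc at (253,204) as predicted (253,203). Descend over it.

>>> step_arm([
  [[0, -0.1, 2], [0, 0, 0]],
  [[0, 0, 2], [0, 0, 0]],
  [[0, 0, 2], [0, 0, 0]],
  [[0, 0, 1.5], [0, 0, 0]],
  [[0, 0, 1], [0, 0, 0]],
  [[0, 0, 0.8], [0, 0, 0]],
  [[0, 0, 0], [0, 0, 0]],
])

```text
clock: 6.82
tool_pos: [0.5353, 0.0902, 0.2773]
eef_rot: [-0.201, 0.946, -0.034, 0.254]
contact_force: [0.8, -0.1, 0.3]
opening: 0.996
finger_force: 0.0
```

```bash
python3 -c "
from h import *
plan(axpt(.167),rot(-200))"
```

```text
t 6.83 q [ 0.11  0.49 -0.63  2.24  1.65  0.44  0.06] F [ 0.8 -0.1  0.3] M [ 0.02  0.32 -0.07]
rot deg [ 0.2 -0.3 -0.2] 0.4 | shift cm now-axes [ 0.03 -0.01  0.3 ] after-rot axes [ 0.03 -0.01  0.3 ]
```

>>> step_arm([
  [[0, 0, 0.2], [0, 0, -10]],
  [[0, 0, 0], [0, 0, -10]],
  [[0, 0, 0], [0, 0, -10]],
  [[0, 0, 0], [0, 0, -10]],
  [[0, 0, 0], [0, 0, -10]],
  [[0, 0, 0], [0, 0, -10]],
  [[0, 0, 0], [0, 0, 0]],
])

```text
clock: 7.7
tool_pos: [0.5363, 0.0908, 0.2762]
eef_rot: [-0.646, 0.719, -0.157, 0.204]
contact_force: [0.5, 0.2, 1.2]
opening: 1.002
finger_force: 0.0
```

>>> step_arm([
  [[0, 0, 0], [0, 0, 0]],
  [[0, 0, 0], [0, 0, 0]],
  [[0, 0, 0], [0, 0, 0]],
  [[0, 0, 0], [0, 0, 0]],
], claw=-1, grip_force=15)

```text
clock: 8.2
tool_pos: [0.5365, 0.0908, 0.2755]
eef_rot: [-0.647, 0.718, -0.157, 0.203]
contact_force: [0.6, 0.8, 1.0]
opening: 0.583
finger_force: 15.0
```

```bash
python3 -c "
from h import *
plan(axpt(.167),rot(-260));s=st()[2];print(s['opening'],s['finger_force'])"
```

```text
t 8.20 q [ 0.01  0.48 -0.48  2.24  1.7   0.36  1.05] F [0.6 0.8 1. ] M [ 0.14  0.19 -0.05]
rot deg [ 0.3  0.1 -0.1] 0.3 | shift cm now-axes [0.07 0.02 0.08] after-rot axes [0.07 0.02 0.08]
0.5825430814994397 15.00083306338638
```

Grip is 51 mm wide, as the ring should be. Turn clockwise.

>>> step_arm([
  [[0, 0, 0], [0, 0, 10]],
  [[0, 0, 0], [0, 0, 10]],
  [[0, 0, 0], [0, 0, 10]],
  [[0, 0, 0], [0, 0, 10]],
  [[0, 0, 0], [0, 0, 10]],
  [[0, 0, 0], [0, 0, 10]],
  [[0, 0, 0], [0, 0, 10]],
  [[0, 0, 0], [0, 0, 10]],
  [[0, 0, 0], [0, 0, 10]],
  [[0, 0, 0], [0, 0, 10]],
  [[0, 0, 0], [0, 0, 0]],
])

```text
clock: 9.57
tool_pos: [0.5367, 0.0906, 0.2755]
eef_rot: [0.133, 0.957, 0.054, 0.251]
contact_force: [1.1, -1.7, 0.6]
opening: 0.585
finger_force: 15.0
```

```bash
cat > m.py <<'E'
from h import *
p,q,s=st()
M=np.array(s['moment']);print('Mz tool',q.inv().apply(M).round(3),'Ftool',q.inv().apply(s['contact_force']).round(1),'open',s['opening'])
d=(rot(0).inv()*q).as_euler('zyx',degrees=True);print('phi',d.round(1));plan(axpt(.167),rot(d[0]))
E
python3 m.py
```

```text
Mz tool [ 0.072 -0.067  0.011] Ftool [-1.6 -1.2 -0. ] open 0.5846932855000534
phi [-1.6e+02 -3.0e-01  1.0e-01]
t 9.57 q [ 0.17  0.52 -0.73  2.23  1.64  0.5  -0.62] F [ 1.1 -1.7  0.6] M [-0.07 -0.04 -0.05]
rot deg [ 0.  -0.3  0. ] 0.3 | shift cm now-axes [ 0.03 -0.06  0.08] after-rot axes [ 0.03 -0.06  0.08]
```

>>> step_arm([
  [[0, 0, 0], [0, 0, 10]],
  [[0, 0, 0], [0, 0, 10]],
  [[0, 0, 0], [0, 0, 6]],
  [[0, 0, 0], [0, 0, 0]],
])

```text
clock: 10.07
tool_pos: [0.5367, 0.0906, 0.2755]
eef_rot: [0.344, 0.903, 0.109, 0.232]
contact_force: [1.3, -0.6, 0.7]
opening: 0.589
finger_force: 15.0
```

```bash
python3 m.py
```

```text
Mz tool [-0.049 -0.203 -0.07 ] Ftool [-1.5  0.5  0. ] open 0.5892332928060962
phi [-1.342e+02 -3.000e-01  1.000e-01]
t 10.07 q [ 0.2   0.53 -0.78  2.23  1.63  0.53 -1.06] F [ 1.3 -0.6  0.7] M [-0.12 -0.19  0.01]
rot deg [-0.1 -0.2  0. ] 0.3 | shift cm now-axes [ 0.   -0.07  0.08] after-rot axes [ 0.   -0.07  0.08]
```

>>> step_arm([
  [[0, 0, 0], [0, 0, 5]],
  [[0, 0, 0], [0, 0, 5]],
  [[0, 0, 0], [0, 0, 0]],
])

```text
clock: 10.45
tool_pos: [0.5366, 0.0906, 0.2755]
eef_rot: [0.421, 0.87, 0.129, 0.222]
contact_force: [0.9, -1.5, 1.3]
opening: 0.58
finger_force: 15.0
```

```bash
python3 m.py
```

```text
Mz tool [-0.126 -0.328 -0.039] Ftool [-2.   0.2 -0.7] open 0.5801611113807611
phi [-1.242e+02 -3.000e-01  1.000e-01]
t 10.45 q [ 0.21  0.54 -0.8   2.23  1.63  0.54 -1.24] F [ 0.9 -1.5  1.3] M [-0.17 -0.3  -0.07]
rot deg [-0.2 -0.2  0. ] 0.3 | shift cm now-axes [-0.01 -0.07  0.08] after-rot axes [-0.01 -0.07  0.08]
```

>>> step_arm([
  [[0, 0, 0], [0, 0, 7]],
  [[0, 0, 0], [0, 0, 7]],
  [[0, 0, 0], [0, 0, 6]],
  [[0, 0, 0], [0, 0, 0]],
])

```text
clock: 10.95
tool_pos: [0.5366, 0.0906, 0.2755]
eef_rot: [0.566, 0.783, 0.165, 0.196]
contact_force: [0.9, -1.6, 1.2]
opening: 0.586
finger_force: 15.0
```

```bash
python3 m.py
```

```text
Mz tool [-0.132 -0.365 -0.012] Ftool [-2.   0.8 -0.7] open 0.5857487664241897
phi [-1.042e+02 -3.000e-01  1.000e-01]
t 10.95 q [ 0.23  0.55 -0.83  2.23  1.63  0.56 -1.58] F [ 0.9 -1.6  1.2] M [-0.27 -0.24 -0.15]
rot deg [-0.2 -0.2  0. ] 0.3 | shift cm now-axes [-0.04 -0.05  0.08] after-rot axes [-0.04 -0.05  0.08]
```

>>> step_arm([
  [[0, 0, 0], [0, 0, 8]],
  [[0, 0, 0], [0, 0, 8]],
  [[0, 0, 0], [0, 0, 8]],
  [[0, 0, 0], [0, 0, 3]],
  [[0, 0, 0], [0, 0, 0]],
])

```text
clock: 11.58
tool_pos: [0.5365, 0.0906, 0.2755]
eef_rot: [0.733, 0.63, 0.207, 0.152]
contact_force: [1.7, -1.1, 1.8]
opening: 0.585
finger_force: 15.0
```

```bash
python3 m.py
```

```text
Mz tool [-0.455 -0.346 -0.198] Ftool [-0.6  2.5 -0.8] open 0.5851189037100185
phi [-77.2  -0.3   0.1]
t 11.57 q [ 0.25  0.56 -0.88  2.23  1.62  0.59 -2.04] F [ 1.7 -1.1  1.8] M [-0.45 -0.4  -0.05]
rot deg [-0.3 -0.   0. ] 0.3 | shift cm now-axes [-0.06 -0.03  0.08] after-rot axes [-0.06 -0.03  0.08]
```

>>> step_arm([
  [[0, 0, 0], [0, 0, 4]],
  [[0, 0, 0], [0, 0, 4]],
  [[0, 0, 0], [0, 0, 0]],
])

```text
clock: 11.95
tool_pos: [0.5366, 0.0917, 0.2758]
eef_rot: [0.775, 0.577, 0.218, 0.137]
contact_force: [2.0, 0.3, 3.3]
opening: 0.586
finger_force: 15.0
```

```bash
python3 m.py; python3 -c "
from h import *
w=snap('wrist','w3')
sc=snap('scene','s3');c=sc['img'][130:260,130:300]
a=cv2.resize(c,(600,459),interpolation=cv2.INTER_CUBIC);cv2.imwrite('pics/c3.png',a[:,:,::-1])"
```

```text
Mz tool [-0.307  0.081 -0.15 ] Ftool [ 1.3  3.1 -1.9] open 0.5857439484345762
phi [-69.2  -0.2   0.2]
t 11.95 q [ 0.26  0.56 -0.89  2.23  1.62  0.6  -2.18] F [2.  0.3 3.3] M [-0.08 -0.32  0.11]
rot deg [-0.3 -0.1  0. ] 0.3 | shift cm now-axes [-0.17 -0.01  0.1 ] after-rot axes [-0.17 -0.01  0.1 ]
```

View pics/w3.png

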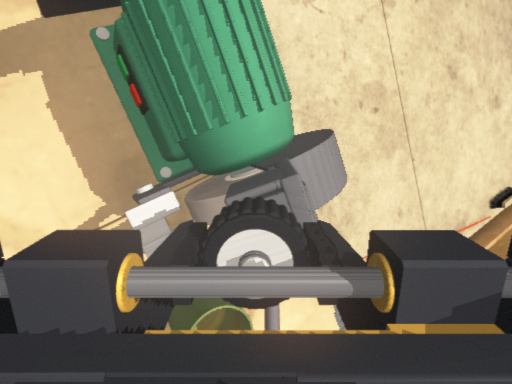

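The wrist view shows the ring between the pads, spindle now short. The torque is raised; confirm the stop with a firmer grip.

>>> step_arm([
  [[0, 0, 0], [0, 0, 0]],
  [[0, 0, 0], [0, 0, 0]],
  [[0, 0, 0], [0, 0, 4]],
  [[0, 0, 0], [0, 0, 0]],
], grip_force=35)

```text
clock: 12.55
tool_pos: [0.5362, 0.0902, 0.2755]
eef_rot: [0.796, 0.549, 0.221, 0.13]
contact_force: [0.5, -0.9, 5.4]
opening: 0.577
finger_force: 35.0
```

```bash
python3 m.py
```

```text
Mz tool [-0.459 -0.164 -0.741] Ftool [ 0.5  3.2 -4.5] open 0.5769125979850497
phi [-65.1  -0.3   0. ]
t 12.55 q [ 0.27  0.56 -0.9   2.23  1.62  0.61 -2.25] F [ 0.5 -0.9  5.4] M [-0.64 -0.39  0.47]
rot deg [-0.2  0.1  0. ] 0.3 | shift cm now-axes [-0.01 -0.    0.09] after-rot axes [-0.01 -0.    0.09]
```

Torque 0.74 N m: hard stop. Back off two clicks.

>>> step_arm([
  [[0, 0, 0], [0, 0, -10]],
  [[0, 0, 0], [0, 0, -10]],
  [[0, 0, 0], [0, 0, -10]],
  [[0, 0, 0], [0, 0, -10]],
  [[0, 0, 0], [0, 0, -10]],
  [[0, 0, 0], [0, 0, -10]],
  [[0, 0, 0], [0, 0, -4]],
  [[0, 0, 0], [0, 0, 0]],
  [[0, 0, 0], [0, 0, 0]],
  [[0, 0, 0], [0, 0, 0]],
])

```text
clock: 13.8
tool_pos: [0.5367, 0.0902, 0.2757]
eef_rot: [0.385, 0.886, 0.119, 0.227]
contact_force: [0.9, 0.5, 6.2]
opening: 0.578
finger_force: 35.0
```

```bash
python3 m.py
```

```text
Mz tool [-0.132 -0.426  0.01 ] Ftool [-2.1  3.3 -4.9] open 0.5782143772132537
phi [-128.9   -0.2    0. ]
t 13.80 q [ 0.21  0.53 -0.79  2.23  1.63  0.54 -1.15] F [0.9 0.5 6.2] M [-0.18 -0.38 -0.13]
rot deg [-0.2 -0.2  0. ] 0.2 | shift cm now-axes [ 0.03 -0.05  0.09] after-rot axes [ 0.03 -0.05  0.09]
```

>>> step_arm([
  [[0, 0, 0], [0, 0, 0]],
  [[0, 0, 0], [0, 0, 0]],
  [[0, 0, 0], [0, 0, 0]],
  [[0, 0, 0], [0, 0, 0]],
], claw=1)

```text
clock: 14.3
tool_pos: [0.536, 0.0908, 0.275]
eef_rot: [0.385, 0.887, 0.119, 0.226]
contact_force: [-0.7, -0.0, -0.1]
opening: 0.995
finger_force: 0.0
```

>>> step_arm([
  [[0, 0, -2], [0, 0, 0]],
  [[0, 0, -3], [0, 0, 0]],
  [[0, 0, -3], [0, 0, 0]],
  [[0, 0, -3], [0, 0, 0]],
  [[0, 0, -3], [0, 0, 0]],
  [[0, 0, 0], [0, 0, 0]],
])

```text
clock: 15.05
tool_pos: [0.4671, 0.0857, 0.3985]
eef_rot: [0.385, 0.886, 0.12, 0.228]
contact_force: [-0.1, -0.2, -0.3]
opening: 0.999
finger_force: 0.0
```

```bash
python3 m.py; python3 -c "
from h import *
w=snap('wrist','w4');print(proj(w,axpt(.176)))
u,v=map(int,proj(w,axpt(.176)));c=w['img'][max(v-60,0):v+60,max(u-80,0):u+80]
s=snap('scene','s4');d=s['img'][130:250,130:290]
cv2.imwrite('pics/c4.png',np.hstack([cv2.resize(x,(400,300),interpolation=cv2.INTER_CUBIC) for x in(c,d)])[:,:,::-1])"
```

```text
Mz tool [ 0.266  0.189 -0.021] Ftool [ 0.  -0.3  0.3] open 0.9985537652849623
phi [-1.289e+02 -1.000e-01  1.000e-01]
t 15.05 q [ 0.43  0.21 -0.96  2.19  0.88  0.49 -0.45] F [-0.1 -0.2 -0.3] M [-0.05  0.32  0.01]
rot deg [-0.  -0.1  0. ] 0.1 | shift cm now-axes [ 0.03 -0.16 14.21] after-rot axes [ 0.06 -0.17 14.21]
(np.float64(253.68982556193953), np.float64(185.61509548269868))
```

View pics/c4.png

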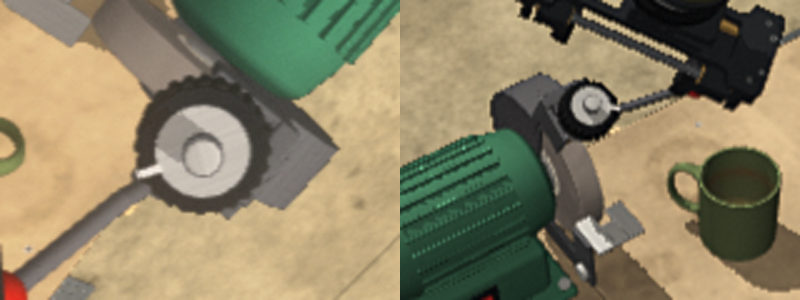

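Ring: mark net 121° clockwise from start = 6 clicks in, 2 back, so it stands at two clicks out. Now the lever.

```bash
cat > l.py <<'E'
from h import *
import sys
RL=R.from_euler('z',G[2])*R.from_matrix(np.array([[0,1,0],[1,0,0],[0,0,-1]]).T)
def ball(l):
    t=np.radians(50)-l; return gw([-.056-.075*np.cos(t),-.214,.227+.075*np.sin(t)])
def tgt(zt): return gw([-.124,-.214,zt])
if __name__=='__main__':
    print('ball0',ball(.2),'tri .5136 -.0062 .2726','end top z',ball(1.2)[2]+.0125)
    w=load('w1');print([np.round(proj(w,ball(l)),1) for l in(.1,.2,.25)],'seen 340.0 211.3')
    plan(tgt(float(sys.argv[1])),RL)
E
python3 l.py .35
```

```text
ball0 [ 0.51228512 -0.00587431  0.27373043] tri .5136 -.0062 .2726 end top z 0.215385922602597
[array([340.6, 205.7]), array([339.1, 212.6]), array([338.3, 215.7])] seen 340.0 211.3
t 15.15 q [ 0.42  0.22 -0.96  2.19  0.88  0.49 -0.46] F [-0.9  0.4  0.6] M [-0.06  0.3   0.  ]
rot deg [28.6 10.  38.1] 48.6 | shift cm now-axes [-7.45 -5.73  5.48] after-rot axes [-9.39  2.92  4.66]
```

>>> step_arm([
  [[0, 0, 0], [5.7, 2, 7.6]],
  [[0, 0, 0], [5.7, 2, 7.6]],
  [[0, 0, 0], [5.7, 2, 7.6]],
  [[0, 0, 0], [5.7, 2, 7.6]],
  [[0, 0, 0], [5.8, 2, 7.7]],
  [[-3, 1, 0], [0, 0, 0]],
  [[-3, 1, 0], [0, 0, 0]],
  [[-3.4, 0.9, 0], [0, 0, 0]],
  [[0, 0, 0], [0, 0, 0]],
], claw=-1)

```text
clock: 16.27
tool_pos: [0.5036, -0.0097, 0.3944]
eef_rot: [0.683, 0.73, -0.002, -0.001]
contact_force: [-0.5, 0.5, -0.2]
opening: 0.014
finger_force: 0.0
```

```bash
python3 l.py .32
```

```text
ball0 [ 0.51228512 -0.00587431  0.27373043] tri .5136 -.0062 .2726 end top z 0.215385922602597
[array([340.6, 205.7]), array([339.1, 212.6]), array([338.3, 215.7])] seen 340.0 211.3
t 16.27 q [ 0.49  0.48 -0.89  1.69  0.4   1.17 -0.44] F [-0.5  0.5 -0.2] M [-0.01 -0.11 -0.01]
rot deg [-0.2  0.1 -0.3] 0.4 | shift cm now-axes [ 0.33 -0.01  7.44] after-rot axes [ 0.32 -0.04  7.44]
```

>>> step_arm([
  [[0.3, 0, 2.5], [0, 0, 0]],
  [[0, 0, 2.5], [0, 0, 0]],
  [[0, 0, 2], [0, 0, 0]],
  [[0, 0, 1], [0, 0, 0]],
  [[0, 0, 0.7], [0, 0, 0]],
  [[0, 0, 0.7], [0, 0, 0]],
  [[0, 0, 0.7], [0, 0, 0]],
  [[0, 0, 0.7], [0, 0, 0]],
  [[0, 0, 0.7], [0, 0, 0]],
  [[0, 0, 0], [0, 0, 0]],
])

```text
clock: 17.52
tool_pos: [0.5016, -0.003, 0.2817]
eef_rot: [0.681, 0.732, -0.001, -0.0]
contact_force: [0.9, 0.2, 1.0]
opening: 0.005
finger_force: 0.0
```

```bash
python3 l.py .234
```

```text
ball0 [ 0.51228512 -0.00587431  0.27373043] tri .5136 -.0062 .2726 end top z 0.215385922602597
[array([340.6, 205.7]), array([339.1, 212.6]), array([338.3, 215.7])] seen 340.0 211.3
t 17.52 q [ 0.42  0.59 -0.81  1.88  0.54  0.9  -0.59] F [0.9 0.2 1. ] M [-0.05 -0.08  0.01]
rot deg [-0.1  0.   0.1] 0.1 | shift cm now-axes [-0.36  0.12  4.77] after-rot axes [-0.36  0.11  4.77]
```

```bash
cat > b.py <<'E'
from h import *
from l import ball
import sys
for c in('scene','top','wrist'):
    s=snap(c,c+sys.argv[1]);hsv=cv2.cvtColor(s['img'],cv2.COLOR_RGB2HSV)
    m=(((hsv[...,0]<8)|(hsv[...,0]>172))&(hsv[...,1]>170)&(hsv[...,2]>60)).astype(np.uint8)
    n,l,t,ct=cv2.connectedComponentsWithStats(m)
    pr=[np.round(proj(s,ball(x)),0) for x in(.2,.6,.9,1.2)];print(c,'pred',*pr)
    for i in range(1,n):
        if t[i,4]>12 and np.linalg.norm(ct[i]-pr[1])<60: print('  ',t[i],ct[i].round(1))
E
python3 b.py 5
python3 -c "
from h import *
s=load('scene5');cv2.imwrite('pics/c5.png',cv2.resize(s['img'][110:260,130:330],(800,600),interpolation=cv2.INTER_CUBIC)[:,:,::-1])"
```

```text
scene pred [248. 164.] [252. 175.] [252. 183.] [251. 188.]
   [247 173  10   8  59] [251.8 176.5]
top pred [245. 192.] [246. 198.] [246. 199.] [245. 199.]
wrist pred [273. 252.] [247. 231.] [244. 218.] [250. 208.]
   [228 212  34  12 227] [245.7 217.4]
   [254 233   2   8  13] [254.5 236.8]
```

View pics/c5.png

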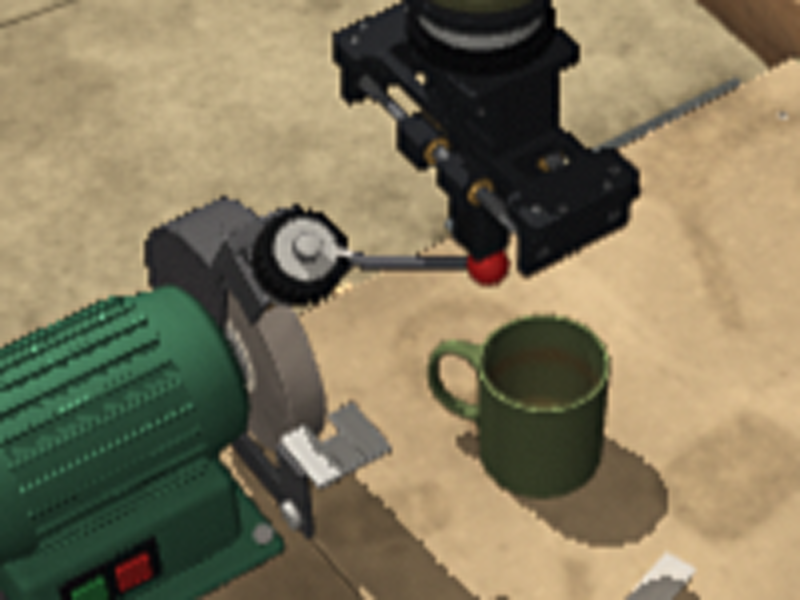

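The ball (crop 487,266) is under the closed tips and already pressed to about 0.6 rad. Continue down.

>>> step_arm([
  [[-0.15, 0, 0.7], [0, 0, 0]],
  [[-0.15, 0.1, 0.7], [0, 0, 0]],
  [[0, 0, 0.7], [0, 0, 0]],
  [[0, 0, 0.7], [0, 0, 0]],
  [[0, 0, 0.7], [0, 0, 0]],
  [[0, 0, 0.6], [0, 0, 0]],
  [[0, 0, 0.4], [0, 0, 0]],
  [[0, 0, 0.3], [0, 0, 0]],
  [[0, 0, 0], [0, 0, 0]],
  [[0, 0, 0], [0, 0, 0]],
])

```text
clock: 18.92
tool_pos: [0.5043, -0.0062, 0.2344]
eef_rot: [0.681, 0.732, 0.0, 0.0]
contact_force: [-1.5, -1.3, 5.5]
opening: 0.002
finger_force: 2.7
```

```bash
python3 l.py .234|tail -2; python3 b.py 6
```

```text
t 18.93 q [ 0.38  0.66 -0.75  1.93  0.62  0.8  -0.65] F [-1.5 -1.3  5.5] M [-0.39  0.18  0.01]
rot deg [ 0.1  0.  -0. ] 0.1 | shift cm now-axes [-0.02 -0.14  0.04] after-rot axes [-0.02 -0.14  0.04]
scene pred [248. 164.] [252. 175.] [252. 183.] [251. 188.]
   [247 186  10   9  60] [251.5 190. ]
top pred [245. 192.] [246. 198.] [246. 199.] [245. 199.]
wrist pred [280. 307.] [244. 268.] [240. 245.] [248. 228.]
   [226 208  33  20 354] [243.9 215.6]
```

>>> step_arm([
  [[0, 0, 0.2], [0, 0, 0]],
  [[0, 0, 0.2], [0, 0, 0]],
  [[0, 0, 0], [0, 0, 0]],
])

```text
clock: 19.45
tool_pos: [0.5045, -0.0061, 0.2332]
eef_rot: [0.681, 0.732, 0.0, 0.002]
contact_force: [-7.8, -3.5, 30.8]
opening: 0.009
finger_force: 15.7
```

At the stop (31 N, no more travel). Retreat and verify.

>>> step_arm([
  [[0, 0, -0.5], [0, 0, 0]],
  [[0, 0, -2], [0, 0, 0]],
  [[0, 0, -4], [0, 0, 0]],
  [[0, 0, -5], [0, 0, 0]],
  [[-3, 0, -4], [0, 0, 0]],
  [[-4, 0, 0], [0, 0, 0]],
  [[-4, 0, 0], [0, 0, 0]],
  [[0, 0, 0], [0, 0, 0]],
])

```text
clock: 20.45
tool_pos: [0.512, -0.1196, 0.3841]
eef_rot: [0.684, 0.73, -0.0, 0.0]
contact_force: [0.3, 0.6, -0.4]
opening: 0.007
finger_force: 0.0
```

```bash
python3 b.py 7
python3 -c "
from h import *
s=load('scene7');cv2.imwrite('pics/c7.png',cv2.resize(s['img'][110:260,130:330],(800,600),interpolation=cv2.INTER_CUBIC)[:,:,::-1])"
```

```text
scene pred [248. 164.] [252. 175.] [252. 183.] [251. 188.]
   [247 185  10  10  76] [251.3 189.1]
top pred [245. 192.] [246. 198.] [246. 199.] [245. 199.]
   [242 196   7   6  32] [245.3 198.5]
wrist pred [267.  52.] [249.  59.] [247.  63.] [251.  67.]
   [239  54  24  26 472] [250.   66.2]
```

View pics/c7.png

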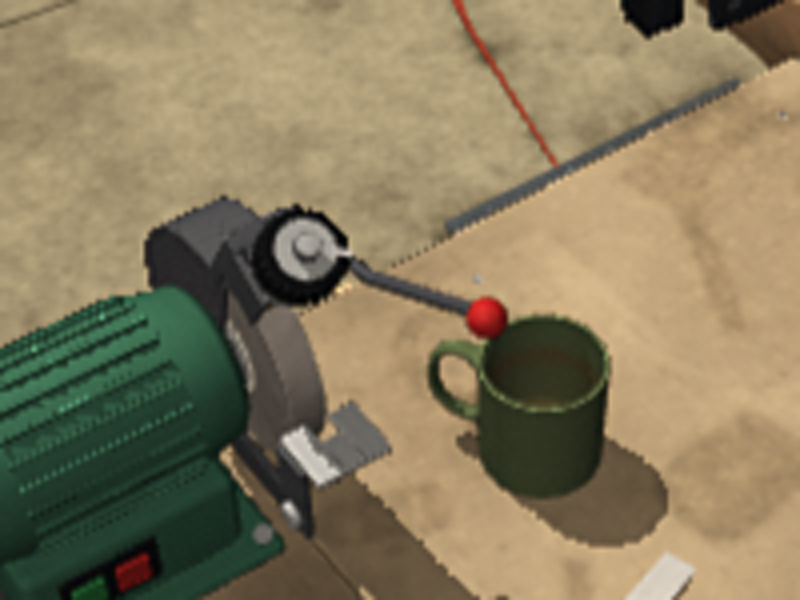

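The ball (crop 487,318) matches the locked position in all three views. The ring mark is unchanged, and the mug and chisel have not moved.

```bash
python3 -c "
from h import *
print(finish_job())"
```

```text
the job is handed in; nothing more can be done
None
```

I turned the ring clockwise six clicks until it hit the hard stop, backed it off two clicks, pressed the clamp lever down to its stop and handed the job in; the final pictures fit this, but no verdict was returned.

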